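Roll the tea tin onto the setup leaflet as a paperweight

ROBOT

A 6-joint arm with a two-finger parallel gripper is mounted at the origin on the work surface. World frame = base frame: x ahead of the robot, y to its left, z up, the work surface at z = 0. Lengths are in mm, angles in rad, forces in N, time in s.
With the tool pointing down it reaches from about 350 to 975 mm from the base axis. Payload 7.1 kg.
Tool frame: the origin (TCP) lies at the very end of the fingers, on their centre line; the grasp point (between the pads) lies 19 mm behind it (ctrl.grip_point_offset is the distance from the TCP to the grasp point, in mm); z points along the fingers, y is the direction in which the jaws open and shut (so a half turn about z gives the same grasp; the last joint's range is limited). The gripper opens to 88 mm and grips with 3 to 60 N. Pads are 20 mm wide; open, the fingers measure 115 mm over their backs; the gripper's body (75 mm by 178 mm) begins 61 mm behind the grasp point.
Start: joints at [1.249, 0.423, 1.63, -0, 1.089, -0.019], TCP at [186.339, 596.559, 222.675] pointing down, gripper open.
Joint ranges: [-3, 3], [-0.9, 2.11], [0.09, 2.58], [-1.31, 4.45], [0.11, 2.69], [-2.54, 2.54]. Speed limits (rad/s): [2.39, 2.39, 3.01, 3.14, 3.14, 3.14].

INTERFACE

Orientations are given as a rotation vector (axis times angle).
In Python, from workcell import ctrl gives the robot as it stands.
- The arm moves only by the tool move_arm, never from a script. Its argument "increments" is one flat list of numbers, 5 for each row, row after row: the closure in counts, from 0 (fully open) to 255 (shut), then the shift along the tool's x, y, z in mm, then the turn about the tool's z in degrees. In form: [grip, dx, dy, dz, yaw, grip, dx, dy, dz, yaw, ...]. A call has 1 to 12 rows; each row is the pose to reach, as a shift and turn from the pose measured when the call began, along the tool's axes at that moment; what a row does not reach only later rows make up. A row lasts 1/8 s, in which the tool goes at most 62.5 mm and 10.7 degrees, less where a joint would pass 70% of its speed; a pose out of reach is approached as far as the arm can. A call with a gripper value outside its range is refused whole. The fingers move at their own pace and stop on an object; the grip force is fixed at half the most. Time passes only in rows, so rows that repeat a pose let the fingers close. It gives the time, the measured TCP pose, the force and the opening at its end, in the units of the state.
- ctrl.get_obs(): the state, without advancing time (a new reading comes with each control period).
- ctrl.get_image(name): name is "side" or "top"; returns a dict with "frame" (480x640x3 uint8, red, green, blue), "vertical_fov" (degrees; the focal length in pixels is half the picture's height over the tangent of half this angle, whatever the lens; pixels are square), "cx", "cy" (the principal point, pixels), "pose" (4x4, takes a point from camera to world coordinates). Camera axes: x right, y down, z forward; pixel columns grow to the right and rows downward; lengths in mm; the calibration is good to about 2 mm. A picture is of the moment at which its call begins. There is no depth.
- ctrl.close_job(): hands the job in, once; it reports no verdict.
The state is a dict: "t": time; "qpos": joint angles; "qvel": joint speeds; "joint_torque": joint torques, N m; "ee_pos": TCP position; "orientation": TCP orientation; "ft_force": force on the tool from outside, world axes, zero at the start; "moment": the same for the moment, N m; "width": finger opening in mm.
Only numpy, scipy, OpenCV 4.12 (cv2) and the standard library are available. Lean on these libraries where they do the work, as an engineer would, in place of code of your own. Each camera call takes 0.05 s, during which the arm holds its last target.

TASK

Use the tea tin that lies on its side as a paperweight for the router's open setup leaflet: with the fingertips on top of the tin, roll it along the table until it lies still along the crease in the middle of the leaflet, roughly centred on the sheet, then take the hand away. Push it only from on top, in as many strokes as you like; do not lift it, stand it up or shove it at its sides, and leave the mug, the power adapter and the small carton where they are.

Things in the scene. Friction and masses are not known exactly. Their poses are not given: they have to be found in the camera images.
- tin: Closed metal tea tin on its side: plain cylinder, 90 mm diameter, 120 mm long, 0.25 to 0.5 kg. Origin at its centre, 45 mm above the table; x is its axis, within 5 degrees of parallel to the crease at the start, 120 to 170 mm to either side of it; y, z turn as it rolls. Left alone it soon stops rolling. Fingertips stuck to its top travel twice as far as its centre (use short strokes). Friction about 0.6.
- leaflet: Open paper setup leaflet lying flat on the table and fixed to it, 148 mm along its x by 210 mm along its y, so thin that the tin rolls onto it without a step. Origin at the middle of the sheet at table height, z up. The crease is a thin grey line across the whole sheet, through the origin along its x axis; the tin has to roll along its y axis.
- mug: White upright mug, loose, 76 mm in diameter and 90 mm high with a handle on its own +y side (turned roughly towards the robot), on the other side of the crease from the tin, 120 to 170 mm from it. Origin at the centre of its underside. To be left alone.
- adapter: Black power adapter, loose, 40 x 65 x 30 mm (x, y, z), lying beyond the leaflet as seen from the robot. Origin at the centre of its underside. To be left alone.
- carton: Small flat carton, loose, 55 x 85 x 22 mm (x, y, z), lying beyond the leaflet as seen from the robot. Origin at the centre of its underside. To be left alone.
Mind the look-alikes: they are no part of the job. Leave any orange or pink look-alike of the tin alone.

How it is judged (in metres and radians):
On the way:
1. the tin is rolled with the fingertips on its top (contact force between the fingers and tin above 0.3 N and height (world z) of the grasp point above 0.09 m and distance of tin from where it was at the start of the episode above 0.02 m).
At the end, for the whole second after the job is handed in: The tin lies still on its side (slower than 10 mm/s), its axis within 15 mm of the crease and within 12 degrees (0.21 rad) of parallel to it, its centre within 35 mm of the sheet's middle measured along the crease; mug, adapter and carton each within 15 mm of where they began (y of tin in the frame of leaflet between -0.015 and 0.015 m and x of tin in the frame of leaflet between -0.035 and 0.035 m and angle between the x axis of tin and the x axis of leaflet, either way round below 0.21 rad and height (world z) of tin between 0.04 and 0.05 m and linear speed of tin below 0.01 m/s and distance of each of mug, adapter, carton from where it was at the start of the episode below 0.015 m); the robot touches nothing.
It fails at once if the tin is lifted off the table (height (world z) of tin above 0.057 m).
It fails at once if the tin is stood up or tipped on end (angle between tin's own x axis and vertical below 1.2 rad).
It fails at once if the tin is shoved at its side instead of rolled from its top (fingers touch it with the grasp point lower than 85 mm) (contact force between the fingers and tin above 0.5 N and height (world z) of the grasp point below 0.085 m).
It fails at once if the mug, the power adapter or the small carton is moved by more than 15 mm (distance of any of mug, adapter, carton from where it was at the start of the episode above 0.015 m).
It also fails if it takes over 58 s, if anything falls off the work surface, if the arm or the gripper's body presses on something with over 40 N, if the wrist force passes 120 N, or if a joint passes its speed limit or range.

## Working session

There is one attempt and no reset: what is moved stays moved. The work goes in short steps, Python scripts to look and compute and a tool call to move; the robot and the scene stay as the last step left them, time stands still between calls to the robot, and variables do not carry over. Pictures are saved under pics/ and viewed, and the job is handed in when it is done.

Besides the shell and the picture viewer there is one more tool, called after ">>>" in YAML: its name, and indented under it one key for each argument. move_arm: Moves the arm, as the interface text tells. Its arguments: {"type":"object","properties":{"increments":{"type":"array","items":{"type":"number"}}},"required":["increments"]}

```bash
mkdir -p pics; ls; cat > h.py <<'E'
import numpy as np,cv2
from workcell import ctrl
def grab(n,name):
    im=ctrl.get_image(n); cv2.imwrite(f'pics/{name}.png',im['frame'][:,:,::-1]); 
    np.savez(f'pics/{name}.npz',**{k:np.array(v) for k,v in im.items()})
    return im
def load(name): 
    d=np.load(f'pics/{name}.npz'); return {k:d[k] for k in d}
def ray(im,uv):
    f=240/np.tan(np.radians(im['vertical_fov'])/2)
    uv=np.atleast_2d(uv).astype(float)
    d=np.c_[(uv[:,0]-im['cx'])/f,(uv[:,1]-im['cy'])/f,np.ones(len(uv))]
    P=np.array(im['pose']); return P[:3,3],d@P[:3,:3].T
def onplane(im,uv,z):
    o,d=ray(im,uv); return (o+d*((z-o[2])/d[:,2])[:,None])
def proj(im,X):
    f=240/np.tan(np.radians(im['vertical_fov'])/2)
    P=np.array(im['pose']); c=(np.atleast_2d(X)-P[:3,3])@P[:3,:3]
    return np.c_[f*c[:,0]/c[:,2]+im['cx'],f*c[:,1]/c[:,2]+im['cy']]
E
python3 - <<'E'
from h import *
for n in('top','side'):
    im=grab(n,n+'0'); print(n,im['vertical_fov'],im['cx'],im['cy'],np.round(im['pose'],3))
print(ctrl.get_obs(), ctrl.grip_point_offset)
E
```

```text
pics
top 52.6446014513792 322.5787809628 240.7569433228689 [[ 4.00000e-03 -9.95000e-01  9.80000e-02  4.73969e+02]
 [-9.99000e-01 -8.00000e-03 -3.70000e-02  2.55600e+00]
 [ 3.70000e-02 -9.80000e-02 -9.94000e-01  8.31891e+02]
 [ 0.00000e+00  0.00000e+00  0.00000e+00  1.00000e+00]]
side 53.273689541921875 314.82593636436195 241.3912793779463 [[-7.20000e-01 -4.80000e-01  5.01000e-01  1.63338e+02]
 [-6.94000e-01  4.98000e-01 -5.20000e-01  3.70264e+02]
 [-0.00000e+00 -7.22000e-01 -6.92000e-01  5.67310e+02]
 [ 0.00000e+00  0.00000e+00  0.00000e+00  1.00000e+00]]
{'t': 0.1, 'qpos': array([ 1.24897611e+00,  4.23750301e-01,  1.63060605e+00, -6.30719140e-06,
        1.08859956e+00, -1.90008733e-02]), 'qvel': array([ 0.00047143, -0.00104816, -0.00349255,  0.00051079,  0.00096063,
       -0.0016445 ]), 'joint_torque': array([ 9.08239781e-05, -5.45612454e+01, -2.74325091e+01,  6.44233287e-02,
        1.88053132e-02, -1.11071284e-05]), 'ee_pos': array([186.20203033, 596.09416729, 221.99120375]), 'orientation': array([-4.73813469e-01, -3.10542795e+00,  2.11172213e-03]), 'ft_force': array([ 0.54005597, -0.43403426, -1.12806589]), 'moment': array([-0.02598377,  0.01291463, -0.02017481]), 'width': 87.74579467438345} 18.700000000000003
```

View pics/top0.png

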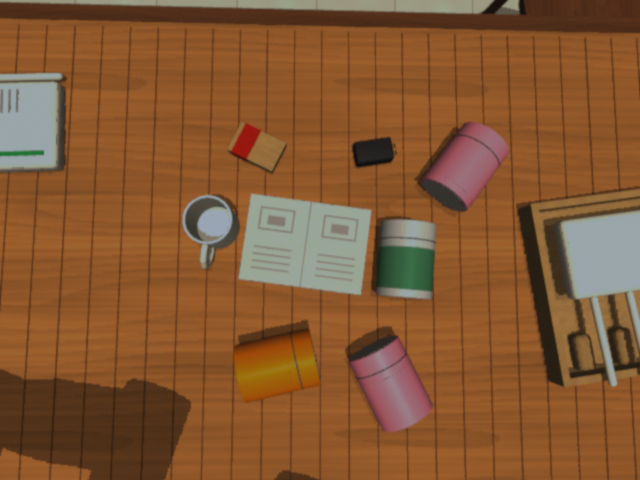

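View pics/side0.png

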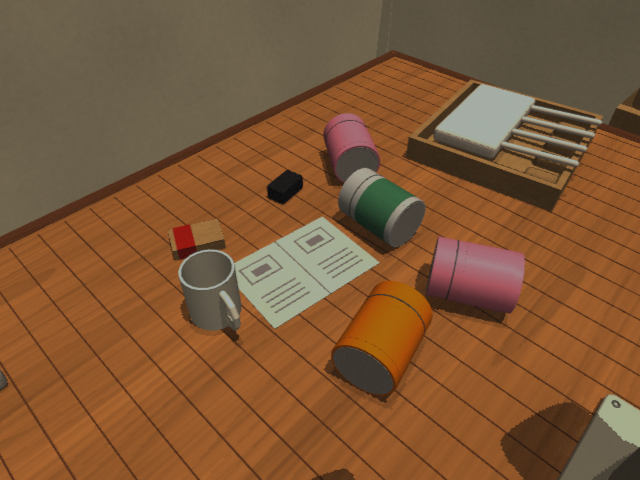

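```bash
python3 - <<'E'
from h import *
out=[]
for n in('top0','side0'):
    im=load(n); hsv=cv2.cvtColor(im['frame'],cv2.COLOR_RGB2HSV)
    H,S,V=cv2.split(hsv)
    # tin green or pale; 
    m=(((H>35)&(H<95)&(S>60))|(S<75)).astype(np.uint8)*255; 
    m=cv2.morphologyEx(m,cv2.MORPH_OPEN,np.ones((3,3)))
    N,l,st,c=cv2.connectedComponentsWithStats(m)
    for i in range(1,N):
        if st[i,4]>300: print(n,i,st[i],c[i].round(0))
    cv2.imwrite(f'pics/m_{n}.png',m)
im=load('top0')['frame'][:,:,::-1]; a=cv2.resize(im[180:320,220:460],None,fx=3,fy=3,interpolation=cv2.INTER_CUBIC)
cv2.imwrite('pics/crop.png',a)
im=load('side0')['frame'][:,:,::-1]; a=cv2.resize(im[150:330,220:440],None,fx=3,fy=3,interpolation=cv2.INTER_CUBIC)
cv2.imwrite('pics/crops.png',a)
E
```

```text
top0 1 [   0    0  495   14 4060] [303.   4.]
top0 3 [   0   73   64   99 6132] [ 31. 122.]
top0 4 [354 139  39  26 825] [373. 152.]
top0 7 [423 163  50  47 766] [448. 191.]
top0 8 [ 182  195   57   73 2535] [210. 225.]
top0 9 [  239   194   132   101 10562] [305. 244.]
top0 10 [ 555  210   85  176 7453] [602. 265.]
top0 11 [ 376  219   60   80 4228] [406. 258.]
top0 12 [ 351  337   65   90 1399] [389. 379.]
side0 1 [  377     0   263   166 22673] [522.  66.]
side0 10 [ 336  147   89  100 5144] [377. 199.]
side0 11 [268 171  34  30 656] [284. 185.]
side0 12 [  178   218   200   112 12522] [272. 276.]
side0 13 [438 250  85  27 613] [481. 263.]
side0 14 [ 334  348   58   46 1704] [363. 370.]
side0 16 [ 559  395   81   85 4182] [605. 442.]
```

View pics/crop.png

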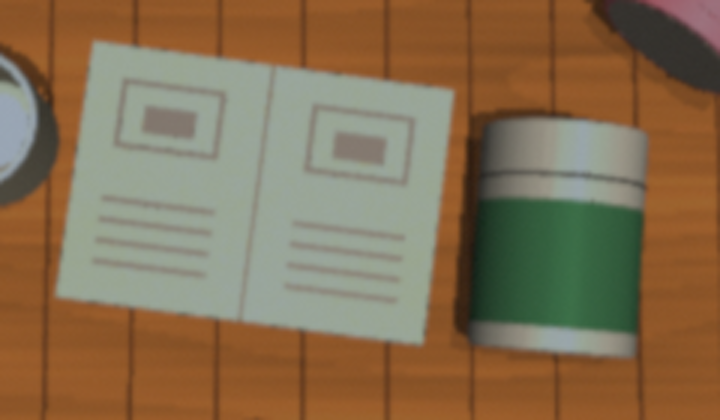

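View pics/crops.png

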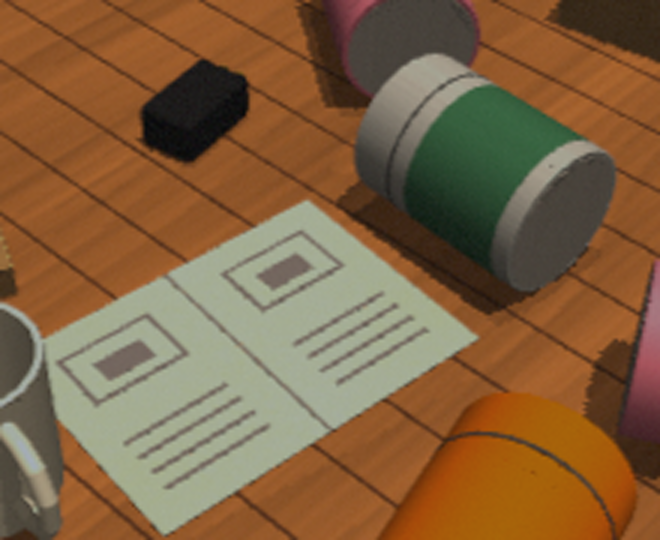

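The green-and-white tin is the target: top view (406,258), side view (382,207). The look-alikes are pink at (465,165) and (390,385), and orange at (277,365). In the top view the leaflet centre is at (305,244) and the crease runs from (311,202) to (300,287).

```bash
cat >> h.py <<'E'
def comp(im,seed,pale=75):
    H,S,V=cv2.split(cv2.cvtColor(im['frame'],cv2.COLOR_RGB2HSV))
    m=(((H>35)&(H<95)&(S>60))|(S<pale)).astype(np.uint8)*255
    m=cv2.morphologyEx(m,cv2.MORPH_OPEN,np.ones((3,3)))
    N,l,st,c=cv2.connectedComponentsWithStats(m)
    return (l==l[seed[1],seed[0]]).astype(np.uint8)
def green(im):
    H,S,V=cv2.split(cv2.cvtColor(im['frame'],cv2.COLOR_RGB2HSV))
    m=((H>55)&(H<95)&(S>90)).astype(np.uint8)
    m=cv2.morphologyEx(m,cv2.MORPH_OPEN,np.ones((3,3)))
    N,l,st,c=cv2.connectedComponentsWithStats(m)
    i=1+np.argmax(st[1:,4]); return (l==i).astype(np.uint8)
def quad(m):
    cn=max(cv2.findContours(m,cv2.RETR_EXTERNAL,cv2.CHAIN_APPROX_NONE)[0],key=cv2.contourArea)
    return cv2.approxPolyDP(cv2.convexHull(cn),0.03*cv2.arcLength(cn,True),True)[:,0]
def axisline(im,m):
    # m: mask of (band of) the tin in the top view; fit left/right silhouette lines, bisect tangent planes, meet z=45
    rows=np.where(m.any(1))[0]; k=len(rows)//6; rows=rows[k:-k]
    L=[np.where(m[r])[0].min() for r in rows]; R=[np.where(m[r])[0].max()+0.0 for r in rows]
    pl=np.polyfit(rows,L,1); pr=np.polyfit(rows,R,1)
    pts=[]
    for r in (rows[0],rows[-1]):
        o,d=ray(im,[[np.polyval(pl,r)-.5,r],[np.polyval(pr,r)+.5,r]])
        d/=np.linalg.norm(d,axis=1)[:,None]; b=d.sum(0); pts.append(o+b*(45-o[2])/b[2])
    return np.array(pts)
E
python3 - <<'E'
from h import *
T=load('top0');S=load('side0')
for im,s in((T,(312,250)),(S,(290,290))):
    m=comp(im,s,); q=quad(m); p=onplane(im,q,0); print(q.tolist(),p.round(0).tolist(),p.mean(0))
print('crease', onplane(T,[[311,202.3],[300.3,287]],0), onplane(S,[[275.7,241.5],[331,293]],0))
m=comp(T,(406,258)); p=axisline(T,m); print('axis all',p); print('green',axisline(T,green(T)))
q=quad(m); print(q.tolist(), onplane(T,q,45).round(0).tolist())
print('top ends', onplane(T,[[408,219],[405,298]],90))
print('adapter/mug/carton', onplane(T,[[373,152],[258,147],[210,222]],30).round(0))
# near rim top point in both views
a=onplane(T,[[405,298]],90); print(proj(S,a), proj(S,p))
E
```

```text
[[251, 194], [370, 210], [360, 294], [239, 278]] [[637.0, 96.0, 0.0], [611.0, -111.0, 0.0], [465.0, -93.0, 0.0], [492.0, 114.0, 0.0]] [551.10820772   1.54825149   0.        ]
[[377, 261], [276, 327], [197, 325], [178, 274], [319, 218]] [[468.0, -93.0, 0.0], [491.0, 112.0, 0.0], [576.0, 189.0, 0.0], [680.0, 150.0, 0.0], [611.0, -105.0, 0.0]] [565.13487076  50.62271784   0.        ]
crease [[623.28500723  -7.90810034   0.        ]
 [476.80024551   9.38059572   0.        ]] [[622.3846405   -9.01676703   0.        ]
 [476.6389545    9.68861353   0.        ]]
axis all [[ 567.45661888 -165.68642382   45.        ]
 [ 480.61004424 -159.22965189   45.        ]]
green [[ 531.17311247 -162.95942578   45.        ]
 [ 485.47495481 -159.63098297   45.        ]]
[[434, 224], [431, 297], [378, 294], [382, 222]] [[581.0, -211.0, 45.0], [461.0, -203.0, 45.0], [466.0, -117.0, 45.0], [584.0, -124.0, 45.0]]
top ends [[ 582.47510147 -157.7469932    90.        ]
 [ 460.43165802 -151.50587947   90.        ]]
adapter/mug/carton [[ 706. -112.   30.]
 [ 711.   82.   30.]
 [ 583.  159.   30.]]
[[409.49094542 204.38253975]] [[360.97325043 193.68395779]
 [398.60056092 217.88672415]]
```

```bash
cat >> h.py <<'E'
from scipy.spatial.transform import Rotation as Ro
def togo(x,y,z,ang):
    o=ctrl.get_obs(); R=Ro.from_rotvec(o['orientation']).as_matrix()
    d=R.T@(np.array([x,y,z])-o['ee_pos']); a=np.degrees(np.arctan2(R[1,1],R[0,1]))
    w=(ang-a+180)%360-180
    print('ee',o['ee_pos'].round(1),'toolY ang',round(a,1),'toolz',R[:,2].round(3),'move',d.round(1),'yaw',round(-w,1),'f',o['ft_force'].round(1),'w',round(o['width'],1),'t',round(o['t'],2))
C=np.array([551.,1.2]); ex=np.array([.993,-.118]); ey=np.array([.118,.993])
E
python3 - <<'E'
from h import *
n=np.array([.074,.997]); c=np.array([521.5,-162.])
p=c-15*n; togo(p[0],p[1],130,-4.2)
E
```

```text
ee [186.2 596.1 222. ] toolY ang 72.6 toolz [-0.    -0.001 -1.   ] move [-549.5 -638.1   92.8] yaw 76.8 f [ 0.5 -0.4 -1.1] w 87.7 t 0.1
```

>>> move_arm:
  increments: [110,-550,-638,0,77,110,-550,-638,0,77,110,-550,-638,0,77,110,-550,-638,0,77,110,-550,-638,0,77,110,-550,-638,0,77,110,-550,-638,0,77,110,-550,-638,0,77,110,-550,-638,0,77,110,-550,-638,0,77,110,-550,-638,0,77,110,-550,-638,0,77]

```text
t: 1.6
ee_pos: [484.5, -93.9, 222.8]
orientation: [2.304, 2.135, -0.002]
ft_force: [0.2, 1.6, 0.7]
width: 49.9
```

>>> move_arm:
  increments: [110,0,0,0,0]

```text
t: 1.72
ee_pos: [485.7, -97.4, 222.6]
orientation: [2.309, 2.128, -0.001]
ft_force: [-0.1, 0.7, -0.0]
width: 49.9
```

```bash
python3 - <<'E'
from h import *
togo(520.4,-177,130,-4.2)
E
```

```text
ee [485.7 -97.4 222.6] toolY ang -4.7 toolz [ 0.    -0.002 -1.   ] move [-76.4  41.   92.7] yaw -0.5 f [-0.1  0.7 -0. ] w 49.9 t 1.73
```

>>> move_arm:
  increments: [110,-76,41,0,0,110,-76,41,50,0,110,-76,41,100,0,110,-76,41,115,0,110,-76,41,115,0]

```text
t: 2.35
ee_pos: [519.9, -175.7, 107.4]
orientation: [-2.308, -2.13, 0.003]
ft_force: [0.1, -0.1, 0.8]
width: 49.9
```

```bash
python3 - <<'E'
from h import *
togo(520.4,-177,90,-4.2)
grab('side','s1')
T=grab('top','t1')
E
```

```text
ee [ 519.9 -175.7  107.4] toolY ang -4.6 toolz [-0.002 -0.001 -1.   ] move [-1.2  0.7 17.4] yaw -0.4 f [ 0.1 -0.1  0.8] w 49.9 t 2.35
```

View pics/s1.png

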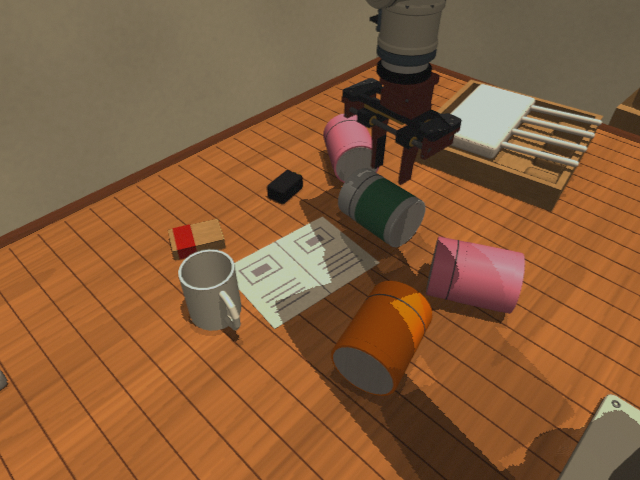

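View pics/t1.png

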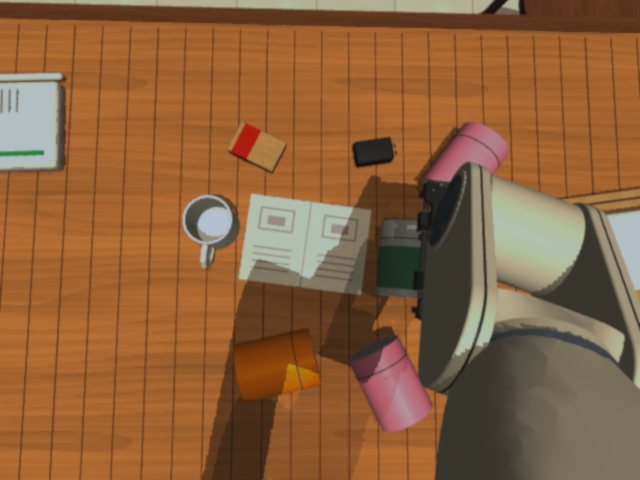

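The tips are behind the tin's top and clear of the look-alikes: they show at about (380,163) and (405,178) in the side view. I'll descend to make contact.

>>> move_arm:
  increments: [110,0,0,12,0,110,0,0,16,0,110,0,0,17,0,110,0,0,18,0,110,0,0,18,0]

```text
t: 3.08
ee_pos: [521.5, -176.5, 91.3]
orientation: [2.306, 2.128, 0.0]
ft_force: [0.3, -0.6, -0.3]
width: 50.0
```

>>> move_arm:
  increments: [110,0,0,1,0,110,0,0,2,0,110,0,0,3,0,110,0,0,3,0]

```text
t: 3.58
ee_pos: [521.8, -176.8, 89.3]
orientation: [2.306, 2.128, 0.0]
ft_force: [-3.4, -0.1, 11.1]
width: 49.7
```

>>> move_arm:
  increments: [110,6,0,1,0,110,12,0,1,0,110,18,0,1,0,110,24,0,1,0,110,30,0,1,0,110,35,0,1,0,110,40,0,1,0,110,44,0,1,0,110,47,0,1,0,110,50,0,1,0,110,50,0,1,0]

```text
t: 4.95
ee_pos: [525.8, -126.9, 89.7]
orientation: [2.305, 2.128, 0.0]
ft_force: [-5.0, 1.3, 16.9]
width: 49.9
```

```bash
python3 - <<'E'
from h import *
togo(520.4,-127,90,-4.2)
grab('side','s2')
T=grab('top','t2')
E
```

```text
ee [ 525.8 -126.9   89.7] toolY ang -4.6 toolz [ 0.003 -0.003 -1.   ] move [-0.5 -5.4 -0.3] yaw -0.4 f [-5.   1.3 16.9] w 49.9 t 4.95
```

View pics/s2.png

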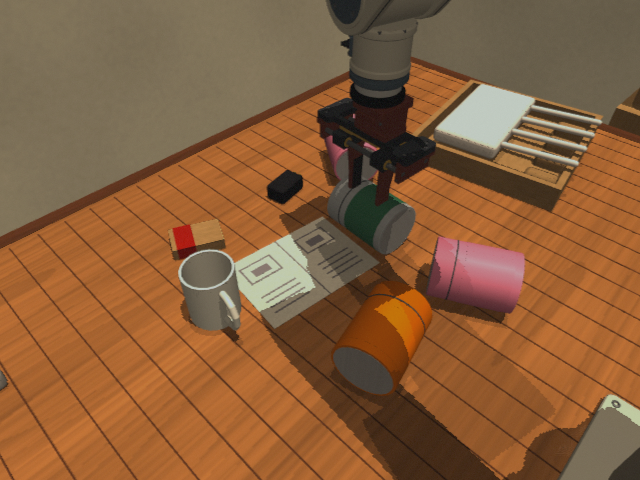

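View pics/t2.png

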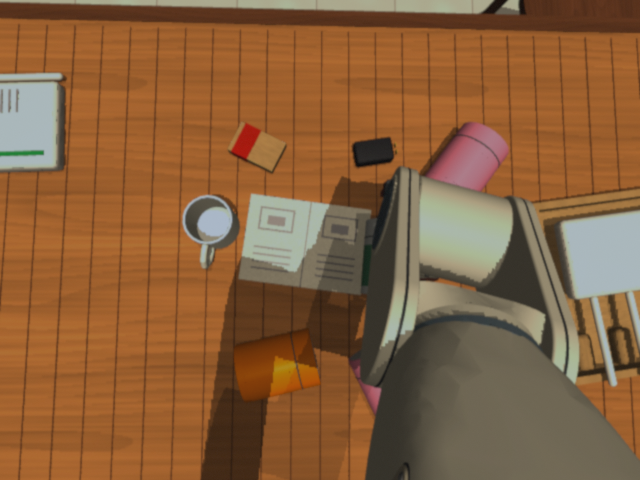

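The tin rolls without slipping so far: its near end face moved from about (404,224) to (394,231) in the side view. I'll finish this stroke, lift, and step back.

>>> move_arm:
  increments: [110,7,0,1,0,110,13,0,1,0,110,18,0,1.2,0,110,20,0,1.2,0,110,20,0,1.2,0,110,20,0,-5,0,110,20,0,-20,0,110,20,0,-20,0,110,-25,-3,-20,0,110,-25,-3,-20,0,110,-25,-3,-20,0]

```text
t: 6.42
ee_pos: [520.6, -151.5, 109.7]
orientation: [2.307, 2.127, 0.0]
ft_force: [0.1, -0.5, -1.7]
width: 49.9
```

```bash
cat > est.py <<'E'
import sys
from h import *
# tin near end face ellipse centre in side view -> plane z=45
k=sys.argv[1]
S=grab('side','s'+k)
togo(525,-150,90,-4.2)
im=S['frame']; H,Sa,V=cv2.split(cv2.cvtColor(im,cv2.COLOR_RGB2HSV))
g=green(S); ys,xs=np.where(g); print('green centroid',xs.mean(),ys.mean(),len(xs),'bbox',xs.min(),xs.max(),ys.min(),ys.max())
x0,y0=int(xs.mean())-80,int(ys.mean())-75
a=cv2.resize(im[y0:y0+150,x0:x0+200,::-1],None,fx=4,fy=4,interpolation=cv2.INTER_CUBIC); cv2.imwrite(f'pics/sc{k}.png',a); print('crop origin',x0,y0)
E
python3 est.py 3
```

```text
ee [ 520.7 -151.2  109.7] toolY ang -4.6 toolz [ 0.003 -0.003 -1.   ] move [ 1.6  4.1 19.7] yaw -0.4 f [-0.1 -0.5  0.1] w 50.0 t 6.47
green centroid 366.5618153364632 208.64006259780908 639 bbox 344 388 191 224
crop origin 286 133
```

View pics/sc3.png

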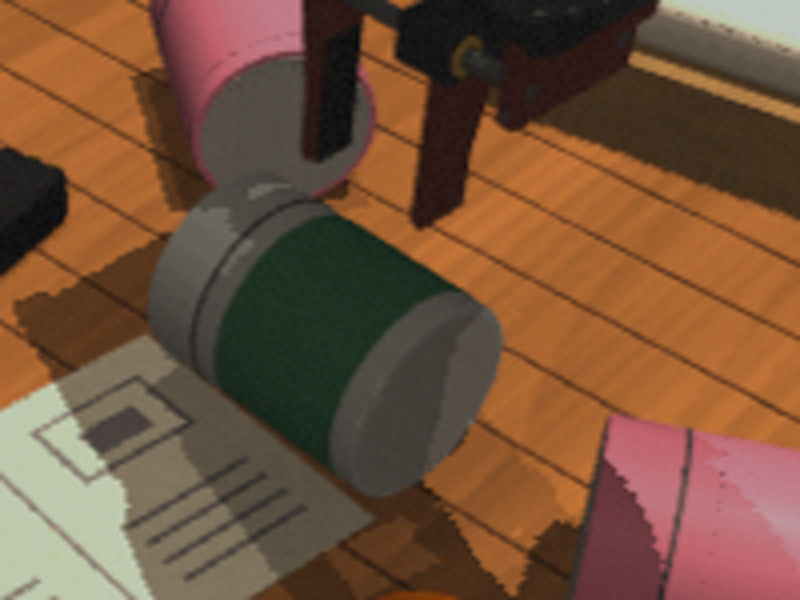

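```bash
python3 - <<'E'
from h import *
for n,uv in(('s1',(405,224)),('s3',(392.2,233))):
    p=onplane(load(n),uv,45)[0]; print(n,p, 'leaflet', (p[:2]-C)@ex,(p[:2]-C)@ey)
print(proj(load('s3'),[[520.7-32*.997,-151.2+32*.08,109.7]]))
E
```

```text
s1 [ 463.84717258 -154.17926129   45.        ] leaflet -68.20800479220178 -164.57564009397012
s3 [ 465.70660459 -122.22143848   45.        ] leaflet -70.13261190119036 -132.6221090640338
[[395.29307474 187.47280073]]
```

>>> move_arm:
  increments: [110,0,2,14,0,110,0,2,20,0,110,0,2,22,0,110,3,2,22.5,0,110,9,2,22.3,0,110,17,2,22,0,110,25,2,21.5,0,110,33,2,21.3,0,110,41,2,21.3,0,110,49,2,21.3,0,110,57,2,21.3,0,110,63,2,21.3,0]

```text
t: 7.98
ee_pos: [527.5, -88.2, 89.8]
orientation: [2.305, 2.129, -0.001]
ft_force: [-6.9, 0.3, 20.6]
width: 50.0
```

>>> move_arm:
  increments: [110,8,0,1,0,110,15,0,1.3,0,110,20,0,1.6,0,110,24,0,2,0,110,24,0,2,0,110,24,0,2,0]

```text
t: 8.72
ee_pos: [529.5, -63.9, 88.6]
orientation: [2.305, 2.129, -0.0]
ft_force: [-2.8, 2.1, 10.3]
width: 50.0
```

```bash
python3 est.py 4
```

```text
ee [529.5 -63.9  88.6] toolY ang -4.6 toolz [ 0.002 -0.003 -1.   ] move [-86.2   2.4  -1.2] yaw -0.4 f [-3.3  1.9 11.3] w 49.6 t 8.78
green centroid 340.35651214128035 226.91611479028697 906 bbox 322 362 201 253
crop origin 260 151
```

View pics/sc4.png

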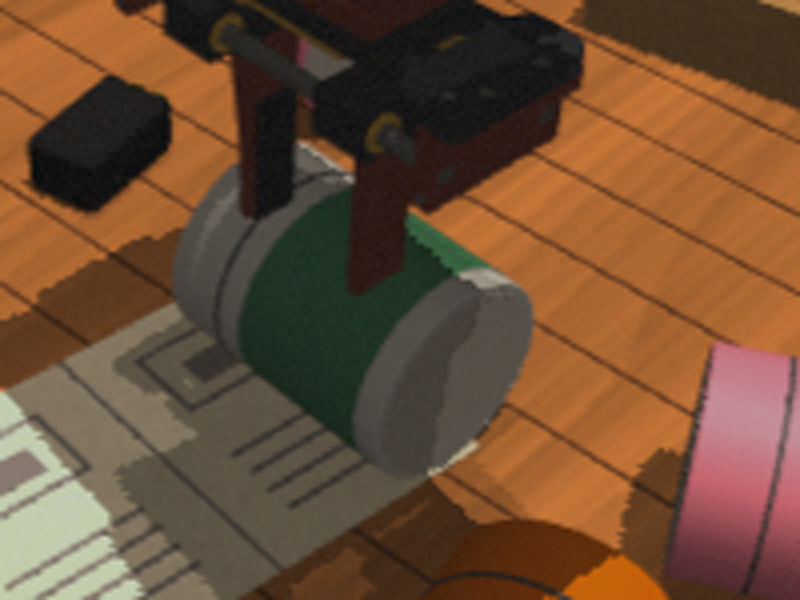

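>>> move_arm:
  increments: [110,0,0,-5,0,110,0,0,-20,0,110,0,0,-20,0,110,-44,-1,-20,0,110,-44,-1,-20,0,110,-44,-1,-20,0]

```text
t: 9.52
ee_pos: [524.8, -107.5, 108.6]
orientation: [2.306, 2.128, -0.0]
ft_force: [0.2, 0.2, -0.3]
width: 49.6
```

```bash
python3 est.py 5; python3 - <<'E'
from h import *
for n,uv in(('s4',(373.2,245.5)),):
    p=onplane(load(n),uv,45)[0]; print(n,p, 'leaflet', (p[:2]-C)@ex,(p[:2]-C)@ey)
E
```

```text
ee [ 524.8 -107.2  108.5] toolY ang -4.6 toolz [ 0.002 -0.003 -1.   ] move [-42.6   3.5  18.7] yaw -0.4 f [-0.6 -0.5 -0.1] w 49.9 t 9.57
green centroid 343.9675262655205 225.21203438395415 1047 bbox 322 371 206 247
crop origin 263 150
s4 [469.54515145 -78.57074905  45.        ] leaflet -71.47171622646606 -88.82402593342404
```

View pics/sc5.png

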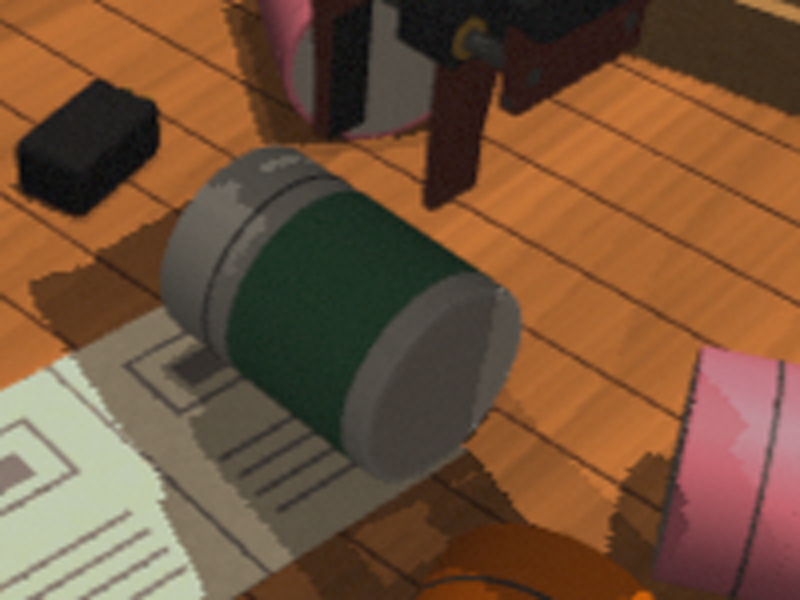

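The tin stayed put after the lift, with its near face centre still at about (373,246). It still lies along the crease direction, about 88 mm short. I'll repeat the stroke.

>>> move_arm:
  increments: [110,0,2,13,0,110,0,2,19,0,110,0,2,21,0,110,3,2,21.3,0,110,9,2,21,0,110,17,2,20.8,0,110,25,2,20.3,0,110,33,2,20.1,0,110,41,2,20.1,0,110,49,2,20.1,0,110,57,2,20.1,0,110,63,2,20.1,0]

```text
t: 11.08
ee_pos: [531.7, -44.2, 89.9]
orientation: [2.305, 2.13, -0.001]
ft_force: [-6.3, 1.0, 19.8]
width: 49.7
```

>>> move_arm:
  increments: [110,8,0,1,0,110,15,0,1.3,0,110,20,0,1.6,0,110,24,0,2,0,110,24,0,2,0,110,24,0,2,0,110,24,0,-5,0,110,24,0,-20,0,110,24,0,-20,0,110,-20,-1,-20,0,110,-20,-1,-20,0,110,-20,-1,-20,0]

```text
t: 12.58
ee_pos: [529.0, -63.9, 109.8]
orientation: [2.306, 2.129, -0.001]
ft_force: [-0.8, 0.3, -1.3]
width: 49.9
```

```bash
python3 est.py 6
```

```text
ee [529.  -63.6 109.8] toolY ang -4.5 toolz [ 0.002 -0.003 -1.   ] move [-86.4   2.8  20. ] yaw -0.3 f [ 0.8 -0.5  0.4] w 49.9 t 12.62
green centroid 320.9924812030075 237.9624060150376 1064 bbox 300 346 216 262
crop origin 240 162
```

View pics/sc6.png

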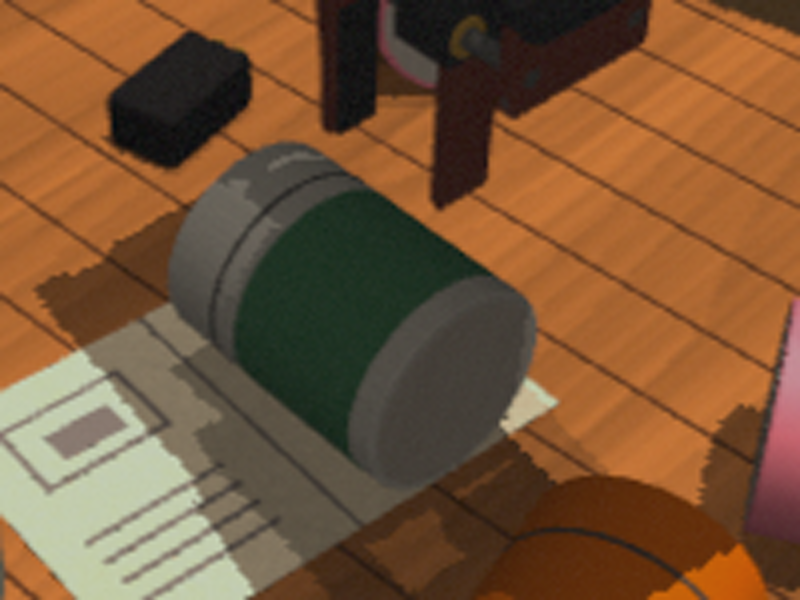

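```bash
python3 - <<'E'
from h import *
p=onplane(load('s6'),(353.7,258.2),45)[0]; print(p, 'leaflet', (p[:2]-C)@ex,(p[:2]-C)@ey)
E
```

```text
[473.45329352 -36.36385904  45.        ] leaflet -72.5713441630306 -46.45142339241386
```

About 44 mm remain, so I'll make one more stroke, slightly short, then clear the view.

>>> move_arm:
  increments: [110,0,2,14,0,110,0,2,20,0,110,0,2,22,0,110,3,2,22.5,0,110,9,2,22.2,0,110,17,2,22,0,110,25,2,21.5,0,110,33,2,21.3,0,110,41,2,21.3,0,110,49,2,21.3,0,110,57,2,21.3,0,110,63,2,21.3,0]

```text
t: 14.12
ee_pos: [535.8, -0.5, 89.9]
orientation: [2.305, 2.13, -0.001]
ft_force: [-6.1, 0.4, 19.0]
width: 49.9
```

>>> move_arm:
  increments: [110,7,0,1,0,110,13,0,1.3,0,110,18,0,1.6,0,110,21,0,2,0,110,21,0,2,0,110,21,0,2,0,110,21,0,-5,0,110,21,0,-40,0,110,21,0,-80,0,110,-150,0,-80,0,110,-150,0,-80,0,110,-150,0,-80,0]

```text
t: 15.62
ee_pos: [523.6, -151.9, 170.7]
orientation: [2.305, 2.129, -0.001]
ft_force: [0.6, 0.6, 0.3]
width: 50.2
```

```bash
python3 est.py 7;python3 - <<'E'
from h import *
grab('top','t7')
E
```

```text
ee [ 523.6 -155.9  170.8] toolY ang -4.6 toolz [ 0.002 -0.005 -1.   ] move [ 6.4  0.7 80.7] yaw -0.4 f [ 0.1 -3.3  0.3] w 50.4 t 15.68
green centroid 303.77794871794873 247.82 1950 bbox 278 338 222 284
crop origin 223 172
```

View pics/t7.png

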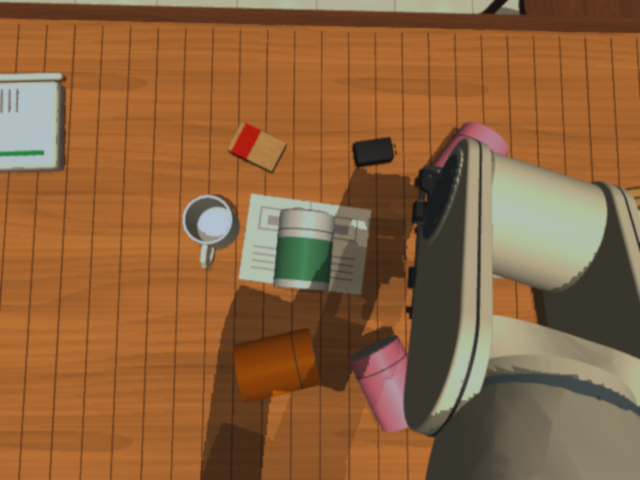

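View pics/sc7.png

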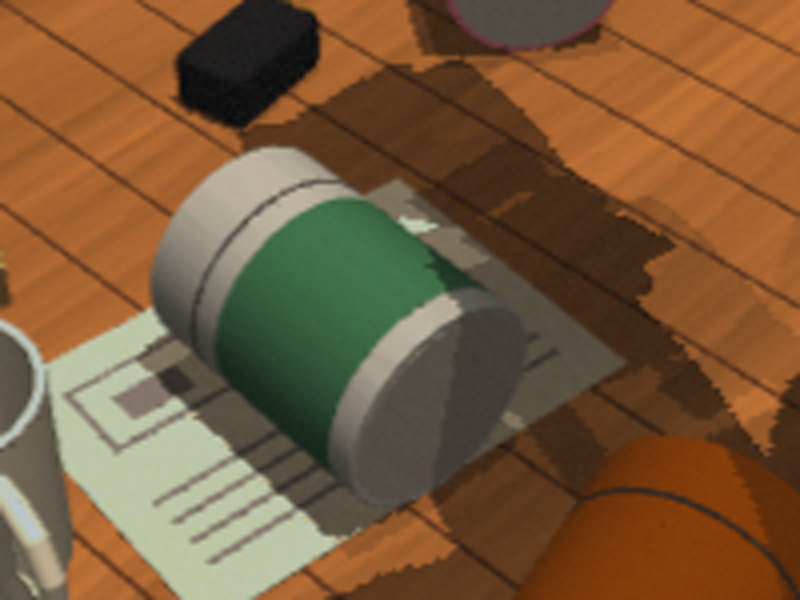

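```bash
python3 - <<'E'
from h import *
T=load('t7'); p=axisline(T,green(T)); print('green axis pts',p)
L=lambda q:np.array([(q-C)@ex,(q-C)@ey]).round(1)
print([L(a[:2]) for a in p])
d=p[0,:2]-p[1,:2]; print('rel angle deg',np.degrees(np.arctan2(d[1],d[0])-np.arctan2(ex[1],ex[0])))
e=onplane(T,[[307,208],[302,290.5]],90); print(e,[L(a[:2]) for a in e], L(e[:,:2].mean(0)))
q=onplane(load('s7'),(223+437/4,172+400/4),45)[0]; print('side near end',q,L(q[:2]))
E
```

```text
green axis pts [[544.71488796   2.99007606  45.        ]
 [499.20590449   6.53339546  45.        ]]
[array([-6.5,  1. ]), array([-52.1,  -0.8])]
rel angle deg 2.3247279353343804
[[598.13747838  -0.65079605  90.        ]
 [471.20933678   6.01491552  90.        ]] [array([47. ,  3.7]), array([-79.8,  -4.6])] [-16.4  -0.5]
side near end [477.7480019    7.28396854  45.        ] [-73.5  -2.6]
```

The tin is on the crease: axis about 1 mm off, about 15 mm along from the middle, and 2.3° from parallel. I'll back away a little further, then check that it is still and that the other objects haven't moved.

>>> move_arm:
  increments: [110,-30,0,-40,0,110,-30,0,-60,0,110,-30,0,-60,0,110,-30,0,-60,0,110,-30,0,-60,0,110,-30,0,-60,0]

```text
t: 16.48
ee_pos: [520.8, -182.6, 229.8]
orientation: [2.309, 2.126, -0.002]
ft_force: [-0.3, 0.2, -0.4]
width: 50.1
```

```bash
python3 - <<'E'
from h import *
T=grab('top','t8'); p=axisline(T,green(T)); L=lambda q:np.array([(q-C)@ex,(q-C)@ey]).round(1)
print([L(a[:2]) for a in p])
for n in('t7','t8'):
    ys,xs=np.where(green(load(n))); print(n,xs.mean(),ys.mean())
A=load('top0')['frame'].astype(int);B=T['frame'].astype(int)
for k,(x0,y0,x1,y1) in dict(mug=(175,185,238,275),carton=(225,118,290,175),adapter=(348,132,398,170)).items():
    a,b=[cv2.cvtColor(f[y0:y1,x0:x1].astype(np.uint8),cv2.COLOR_RGB2GRAY).astype(np.float32) for f in(A,B)]
    print(k,np.round(cv2.phaseCorrelate(a,b),2).tolist() if 0 else cv2.phaseCorrelate(a,b), abs(a-b).mean())
togo(0,0,0,0)
ctrl.close_job()
E
```

```text
[array([-6.4,  0.8]), array([-52. ,  -0.9])]
t7 303.10690633869444 258.78382213812677
t8 303.20235294117646 258.8244705882353
mug ((0.01799270607893888, -0.04032654799315338), 0.9660936441686419) 28.2
carton ((-0.024658033966481696, 0.0008021707615206708), 0.9965219101420155) 24.965721
adapter ((0.23908546723633606, -0.4152627515531577), 0.7922078623771668) 15.961053
ee [ 520.8 -182.8  230. ] toolY ang -4.7 toolz [ 0.001 -0.003 -1.   ] move [ 139.8 -534.4  229. ] yaw -4.7 f [0.7 0.7 0.2] w 49.7 t 16.52
the job is handed in; nothing more can be done
```

I rolled the green-and-white tin onto the leaflet's crease in four fingertip strokes on its top, then took the hand away and handed the job in at about 16.5 s. Finger force on the tin stayed at or below about 21 N in the readings I had.

Last checks, from the cameras (calibration good to about 2 mm):

| Check | Measured | Limit |
|---|---|---|
| Axis offset from the crease | about 1 mm | 15 mm |
| Offset from the sheet's middle, along the crease | about -15 mm | 35 mm |
| Angle to the crease | about 2.3° | 12° |

- **Stillness:** the tin's green band shifted by only 0.1 px between two pictures about 0.8 s apart.
- **Other objects:** the mug and carton shifted under 0.1 px from the first picture. The adapter reads about 0.5 px, under 1 mm; the arm's shadow near it may have affected that reading.
- **Hand:** it ended about 230 mm above the table, touching nothing.
- **Disagreement:** using the tin's top rim instead of its green band gave a larger angle, about 3.8°. That is still within the limit.

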